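# Lock the decorating wheel's castle nut with its cross pin

### The job

The castle nut on the decorating wheel's spindle is only hand-tight: tighten it clockwise, never backing it off, just to the next slot that lines up with the cross hole through the spindle. Then push the locking pin gently through slot and hole, fully home with its block handle against the nut, and let go of it. Leave the jar, the bottle and the wooden disc where they are.

Things in the scene. Friction and masses are not known exactly. Their poses are not given: they have to be found in the camera images.
- wheel: decorating wheel (fixed, does not turn): grey foot, aluminium disc 170 mm across, its flat top 80 mm above the origin, and an upright steel spindle 26 mm thick that ends 117 mm up. Origin: centre of the underside, on the spindle axis. z up; x: direction of the cross hole, which goes right through (the pin may enter from either end). A white line on the spindle's top runs along it.
- hole (a point): centre of the cross hole, on the spindle axis, 105.5 mm above the table; the hole is 9 mm wide and 9 mm high and runs along the wheel's x.
- nut_mid (a point): middle of the steel castle nut's hexagon, on the spindle axis 92 mm above the table (axes are the wheel's, not the nut's). Hexagon: 46 mm across flats, 53 across corners, 83 to 101 mm above the table. On it the crown, 42 mm across, 101 to 111 mm high, with six open-topped slots 9 mm wide, 60 degrees apart, each over the middle of a flat, floor level with the hole's.
- nut (a joint): the nut's turn since the start, rad: 0 at the start, grows as it is tightened (clockwise from above). Steady drag of 1 N m (grip firmly), stays where left, does not rise. At the start the next slot is 9 to 50 degrees short of the hole; how far is NOT in any reading: look at the nut, or feel its flats by closing the jaws on it (the opening shows how they lie to the hexagon).
- pin: locking pin (loose, about 60 g): aluminium block handle 28 (x) by 12 (y) by 38 mm high, standing on its underside; a round steel shank 7 mm thick sticks out 53 mm along +x from its front face, 12 mm above the underside; the last 8 mm taper to 4 mm. Origin: centre of the block's underside; z up. Home: the front face touches the nut's flat, 23 mm from the spindle axis.
- pin_mid (a point): point on the shank's axis, 23 mm ahead of the block's front face (37 mm ahead of the pin's origin, 12 mm up): lies at the hole's centre when the pin is home.
- jar: amber glass jar with black lid, 54 mm across, 60 mm high, loose bystander; origin at the centre of its underside
- bottle: slim white bottle, 32 mm across, 85 mm high, loose bystander; origin at the centre of its underside
- disc: ridged wooden disc, 61 mm across, 18 mm high, loose bystander; origin at the centre of its underside
Not all that is in view belongs to the job. What is meant by the wheel is not blue, and is the larger of those in its own colour. Several things look just like the pin: the one meant starts nearest to the robot's base.

How it is judged:
By the outcome, as a careful person would: the job done as asked, in the order asked, and still so for the second after the job is handed in, with the robot touching nothing.
It also fails if it takes over 61 s, if anything falls off the work surface, if the arm or the gripper's body presses on something with over 40 N, if the wrist force passes 120 N, or if a joint passes its speed limit or range.

### The arm

A 7-joint arm with a two-finger parallel gripper is mounted at the origin on the work surface. World frame = base frame: x ahead of the robot, y to its left, z up, the work surface at z = 0. Lengths are in m, angles in rad, forces in N, time in s.
With the tool pointing down it reaches from about 0.35 to 0.9 m from the base axis. Payload 8.1 kg.
Tool frame: the origin (TCP) lies midway between the tips of the shut fingers; the grasp point (between the pads) lies 19 mm behind it; z points along the fingers, y is the line along which they close (so a half turn about z gives the same grasp; the last joint's range is limited). The gripper opens to 92 mm and grips with 3 to 60 N. Pads are 19 mm wide; open, the fingers measure 130 mm over their backs; the gripper's body (75 mm by 190 mm) begins 47 mm behind the grasp point.
Start: joints at [1.163, 0.434, 0.025, 1.573, -0.012, 1.134, -0.075], TCP at [0.188, -0.596, 0.227] pointing down, gripper open.
Joint ranges: [-2.62, 2.62], [-0.44, 2.09], [-1.27, 1.32], [0.08, 2.57], [-1.32, 4.46], [0.12, 2], [-2.74, 2.74]. Speed limits (rad/s): [2.22, 2.22, 3.01, 3.01, 3.14, 3.14, 3.14].

### API

Orientations are given as a rotation vector (axis times angle).
In Python, from cell import arm gives the robot as it stands.
- The arm moves only by the tool send_rows, never from a script. Its argument "increments" is a list of rows, each a list of 3 entries, a list of its own where there are three numbers: the finger opening in cm, from 0 to 9.18, then the shift along the tool's x, y, z in cm, then the turn, a rotation vector about the tool's x, y, z in rad. A call has 1 to 5 rows; each row shifts and turns the commanded pose from where the row before left it, along the tool's axes as they then stand; what a row does not reach is not made up. A row lasts 1/10 s, in which the tool goes at most 50 mm and 8.59 degrees, less where a joint would pass 70% of its speed; a pose out of reach is approached as far as the arm can. A call is refused whole if a number of a shift passes 5 or a number of a turn 0.15, either way. A call with a gripper value outside its range is refused whole. The fingers move at their own pace and stop on an object; "force" is the grip in N (left out, the last holds). Time passes only in rows, so rows that do not move let the fingers close. It gives the time, the measured TCP pose, the force, the opening and the grip force at its end, in the units of the state.
- arm.observe(): the state, without advancing time (a new reading comes with each control period).
- arm.get_image(name): name is "scene" or "top" or "wrist"; returns the picture (384x512x3 uint8, red, green, blue); there is no depth.
- arm.camera_params(name): a dict with "camera_matrix" (3x3 intrinsics, pixels), "R" (3x3) and "t" (3): a world point X has camera coordinates R X + t. Camera axes: x right, y down, z forward; pixel columns grow to the right and rows downward; lengths in m; the calibration is good to about 2 mm. The wrist camera is an equidistant fisheye: a pixel r from the principal point sees the ray r / f radians off the axis. A picture is of the moment at which its call begins: read the wrist's pose just before it. camera_params takes no time and is no camera call; for the wrist camera it gives the pose at the moment of the call.
- arm.sign_off(): hands the job in; it is judged then, once.
The state is a dict: "clock": time; "joints": joint angles; "dq": joint speeds; "joint_efforts": joint torques, N m; "position": TCP position; "ee_rot": TCP orientation; "force": force on the tool from outside, world axes, zero at the start; "ft_torque": the same for the moment, N m; "width": opening from 0.0 (shut) to 1.0 (fully open); "gripper_force": force on a finger pad.
Only numpy, scipy, OpenCV 4.12 (cv2) and the standard library are available. Lean on these libraries where they do the work, as an engineer would, in place of code of your own. Each camera call takes 0.05 s, during which the arm holds its last target. There are 200 camera calls.

## Working session

There is one attempt and no reset: what is moved stays moved. The work goes in short steps, Python scripts to look and compute and a tool call to move; the robot and the scene stay as the last step left them, time stands still between calls to the robot, and variables do not carry over. Pictures are saved under pics/ and viewed, at most 13 in all, crops included, and the job is handed in when it is done.

Besides the shell and the picture viewer there is one more tool, called by a JSON object that holds its "fn" and its "kwargs". send_rows: Moves the arm, as the interface text tells. Its arguments: {"type":"object","properties":{"increments":{"type":"array"},"force":{"type":"number"}},"required":["increments"]}

```bash
mkdir -p pics
python3 - <<'E'
from cell import arm
import cv2,numpy as np
s=arm.observe();print(s)
for n in("scene","top"):
    im=arm.get_image(n);cv2.imwrite(f"pics/{n}0.png",im[:,:,::-1]);p=arm.camera_params(n);print(n,{k:np.round(v,4).tolist() for k,v in p.items()})
a=[cv2.imread(f"pics/{n}0.png") for n in("scene","top")]
cv2.imwrite("pics/both.png",cv2.resize(np.vstack(a),None,fx=.78,fy=.78))
E
```

```text
{'clock': 0.0, 'joints': array([ 1.16342699,  0.4352412 ,  0.02500874,  1.57408318, -0.01161501,
        1.13404997, -0.07513202]), 'dq': array([ 9.86609827e-04,  2.15405953e-03, -1.62760330e-03, -2.69787489e-03,
       -4.83216172e-05,  9.94122595e-05,  3.43529222e-04]), 'joint_efforts': array([-3.78776977e-04, -6.67845297e+01,  9.84746888e-01, -3.14448881e+01,
       -6.05962845e-02,  4.29442304e-02,  1.31697066e-04]), 'position': array([ 0.18731762, -0.59571968,  0.22593948]), 'ee_rot': array([-3.10365150e+00, -4.76420874e-01,  6.20296873e-04]), 'force': array([-0.07268011, -0.19476291, -0.59705696]), 'ft_torque': array([ 0.01762537,  0.01488232, -0.07554631]), 'gripper_force': 0.0, 'width': 1.0015278600600046}
scene {'camera_matrix': [[449.7191, 0.0, 250.813], [0.0, 449.7191, 197.4573], [0.0, 0.0, 1.0]], 'R': [[0.0781, 0.9969, 0.0036], [0.8346, -0.0634, -0.5472], [-0.5453, 0.0458, -0.837]], 't': [-0.0764, -0.4643, 1.4157]}
top {'camera_matrix': [[427.0789, 0.0, 251.522], [0.0, 427.0789, 189.9609], [0.0, 0.0, 1.0]], 'R': [[-0.0049, -1.0, -0.0045], [-0.996, 0.0052, -0.0888], [0.0888, 0.004, -0.996]], 't': [0.0456, 0.6285, 1.3014]}
```

View pics/top0.png

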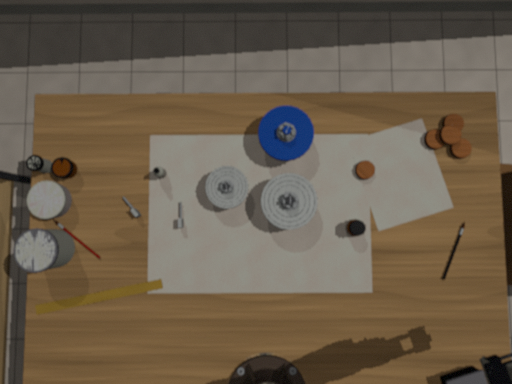

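View pics/scene0.png

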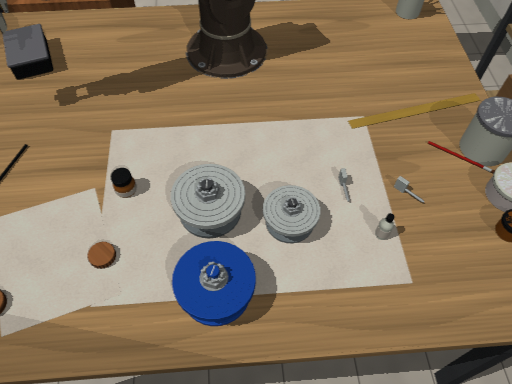

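Candidates in the top view:
- **Wheels:** the large grey one at (288,201), a small grey one at (227,187) and a blue one at (286,132). I choose (288,201).
- **Pins:** one at (180,218) and one at (131,208). The base is at about (266,375), so (180,218) is nearer and I choose that one.

The jar is at (356,228), the bottle at (158,173) and the disc at (365,170).

```bash
cat > h.py <<'E'
from cell import arm
import cv2,numpy as np
from scipy.spatial.transform import Rotation as Ro
def ray(p,uv,fish=False):
    K=np.array(p["camera_matrix"]);R=np.array(p["R"]);t=np.array(p["t"])
    d=np.array([(uv[0]-K[0,2])/K[0,0],(uv[1]-K[1,2])/K[1,1],1.])
    if fish:
        r=np.hypot(d[0],d[1]);d=np.array([d[0]/r*np.sin(r),d[1]/r*np.sin(r),np.cos(r)]) if r>1e-9 else np.array([0,0,1.])
    return -R.T@t,R.T@d
def onz(p,uv,z,fish=False):
    c,d=ray(p,uv,fish);return c+d*(z-c[2])/d[2]
def proj(p,X,fish=False):
    K=np.array(p["camera_matrix"]);c=np.array(p["R"])@np.array(X)+np.array(p["t"])
    q=c[:2]/c[2]
    if fish:
        r=np.hypot(*c[:2]);q=c[:2]/r*np.arctan2(r,c[2])
    return q*np.array([K[0,0],K[1,1]])+K[:2,2]
E
python3 - <<'E'
from h import *
p=arm.camera_params("top");im=cv2.imread("pics/top0.png")
for n,uv,z in(("wheel",(288,201),.08),("wheeltopspindle",(288,201),.117),("small",(227,187),.08),("pinblock",(179,224),.03),("piptip",(180,204),.012),("pin2",(134,213),.03),("jar",(356,228),.06),("bottle",(158,173),.085),("disc",(365,170),.018)):
    X=onz(p,uv,z);print(n,X.round(3),np.hypot(*X[:2]).round(3))
w=arm.camera_params("wrist");s=arm.observe();R=Ro.from_rotvec(s["ee_rot"]).as_matrix()
c=-np.array(w["R"]).T@w["t"];print("cam in tool",(R.T@(c-s["position"])).round(4),(np.array(w["R"])@R).round(3),np.array(w["camera_matrix"]).round(2).tolist())
cv2.imwrite("pics/c1.png",np.hstack([cv2.resize(im[195:240,155:200],(400,400),interpolation=2),cv2.resize(im[170:235,255:320],(400,400),interpolation=2)]))
E
```

```text
wheel [ 0.59  -0.066  0.08 ] 0.594
wheeltopspindle [ 0.588 -0.063  0.117] 0.592
small [0.633 0.116 0.08 ] 0.644
pinblock [0.524 0.267 0.03 ] 0.588
piptip [0.587 0.268 0.012] 0.645
pin2 [0.559 0.407 0.03 ] 0.691
jar [ 0.509 -0.272  0.06 ] 0.577
bottle [0.676 0.322 0.085] 0.749
disc [ 0.691 -0.315  0.018] 0.759
cam in tool [ 0.0841 -0.0003 -0.1578] [[ 0.     1.    -0.001]
 [-0.953 -0.    -0.304]
 [-0.304  0.001  0.953]] [[297.32, 0.0, 253.25], [0.0, 297.32, 193.69], [0.0, 0.0, 1.0]]
```

View pics/c1.png

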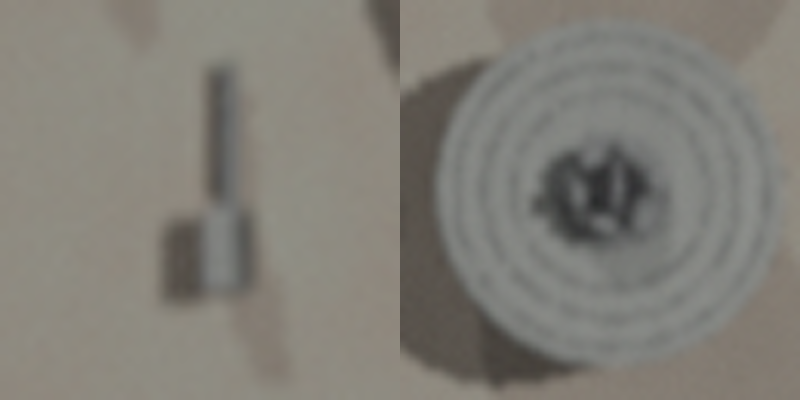

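The crop confirms the pin: block at (180,223), shank towards the top of the image (world +x). The wheel's white line runs roughly along the image vertical. Moving the wrist camera over the wheel.

{"fn": "send_rows", "kwargs": {"increments": [[9.18,[3.6,-2.6,0.4],[0,0,0]],[9.18,[3.6,-2.6,0.4],[0,0,0]],[9.18,[3.6,-2.6,0.4],[0,0,0]],[9.18,[3.6,-2.6,0.4],[0,0,0]],[9.18,[3.6,-2.6,0.4],[0,0,0]]]}}

```text
clock: 0.6
position: [0.3209, -0.4165, 0.2064]
ee_rot: [-3.105, -0.477, 0.0]
force: [1.1, -0.2, -0.3]
width: 1.003
gripper_force: 0.0
```

{"fn": "send_rows", "kwargs": {"increments": [[9.18,[3.6,-2.6,0.4],[0,0,0]],[9.18,[3.6,-2.6,0.4],[0,0,0]],[9.18,[3.6,-2.6,0.4],[0,0,0]],[9.18,[3.6,-2.6,0.4],[0,0,0]],[9.18,[3.6,-2.6,0.4],[0,0,0]]]}}

```text
clock: 1.1
position: [0.4536, -0.2386, 0.1865]
ee_rot: [-3.105, -0.477, 0.0]
force: [0.8, -0.7, -0.7]
width: 0.999
gripper_force: 0.0
```

{"fn": "send_rows", "kwargs": {"increments": [[9.18,[3.6,-2.6,0.4],[0,0,0]],[9.18,[3.6,-2.6,0.4],[0,0,0]],[9.18,[3.6,-2.6,0.4],[0,0,0]],[9.18,[3.6,-2.6,0.4],[0,0,0]],[9.18,[3.6,-2.6,0.4],[0,0,0]]]}}

```text
clock: 1.6
position: [0.5863, -0.0607, 0.1662]
ee_rot: [3.105, 0.477, -0.001]
force: [-0.1, -0.5, -0.6]
width: 0.998
gripper_force: 0.0
```

Run:
```python
from h import *
w=arm.camera_params("wrist");im=arm.get_image("wrist")[:,:,::-1];cv2.imwrite("pics/w1.png",im)
import pickle;pickle.dump(w,open("w1.pkl","wb"))
uv=proj(w,[.588,-.063,.11],True).round().astype(int);print(uv,arm.observe()["clock"])
c=im[uv[1]-60:uv[1]+60,uv[0]-80:uv[0]+80]
cv2.imwrite("pics/w1c.png",cv2.resize(c,(800,600),interpolation=2));print("crop origin",uv[0]-80,uv[1]-60,"x5")
```

```text
[257 212] 1.65
crop origin 177 152 x5
```

View pics/w1c.png

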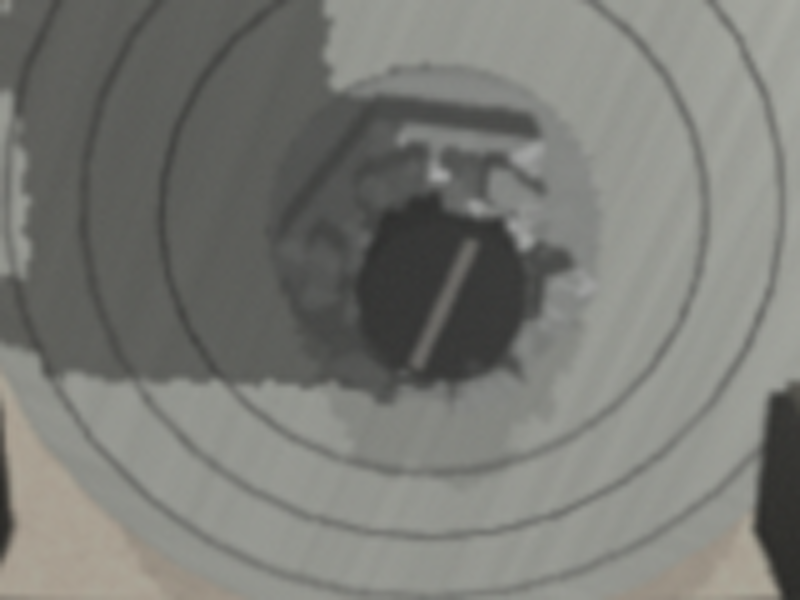

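The view shows the dark spindle top centred at crop (441,290). The white line runs from (472,240) to (418,368). Two hex side faces are visible as dark bands, with lower edges about (378,98)–(540,117) and (378,98)–(278,235).

Run:
```python
from h import *
import pickle
w=pickle.load(open("w1.pkl","rb"));im=cv2.imread("pics/w1.png");g=im.max(2)
c=g[152:272,177:337]
m=(c<75).astype(np.uint8);sub=np.zeros_like(m);sub[38:80,68:108]=m[38:80,68:108]
k=np.ones((3,3),np.uint8);cl=cv2.morphologyEx(sub,cv2.MORPH_CLOSE,np.ones((7,7),np.uint8));op=cv2.morphologyEx(cl,cv2.MORPH_OPEN,np.ones((9,9),np.uint8))
cs,_=cv2.findContours(op,cv2.RETR_EXTERNAL,cv2.CHAIN_APPROX_NONE);cc=max(cs,key=cv2.contourArea)
P=np.array([onz(w,q[0]+[177,152],.117,True)[:2] for q in cc])
A=np.c_[2*P,np.ones(len(P))];s=np.linalg.lstsq(A,(P**2).sum(1),rcond=None)[0];print("spindle",s[:2].round(4),"r",np.sqrt(s[2]+s[0]**2+s[1]**2).round(4))
inn=np.zeros_like(m);cv2.circle(inn,(88,58),15,1,-1)
ys,xs=np.nonzero((inn>0)&(c>85));print(len(xs))
Q=np.array([onz(w,(x+177,y+152),.117,True)[:2] for x,y in zip(xs,ys)]);wt=np.array([c[y,x]-60. for x,y in zip(xs,ys)])
mu=np.average(Q,axis=0,weights=wt);e,v=np.linalg.eigh(np.cov((Q-mu).T,aweights=wt));d=v[:,1]*np.sign(v[0,1]);print("line mid",mu.round(4),"ang",np.degrees(np.arctan2(d[1],d[0])).round(1))
for n,L,z in(("bot",[(278,235),(378,98),(540,117)],.083),("top",[(395,128),(535,137)],.101)):
    X=np.array([onz(w,(a/5+177-.4,b/5+152-.4),z,True)[:2] for a,b in L]);D=np.diff(X,axis=0)
    print(n,X.round(4).tolist(),np.linalg.norm(D,axis=1).round(4),"edge dir",np.degrees(np.arctan2(D[:,1],D[:,0])).round(1))
X=[onz(w,q,.08,True).round(4) for q in((257,212),)];print(X, Ro.from_rotvec(arm.observe()["ee_rot"]).as_matrix().round(3).tolist(),arm.observe()["position"])
```

```text
spindle [ 0.5932 -0.0657] r 0.0141
70
line mid [ 0.5924 -0.0682] ang -4.9
bot [[0.5834, -0.0426], [0.6115, -0.0518], [0.6166, -0.0786]] [0.0296 0.0273] edge dir [-18.  -79.3]
top [[0.6119, -0.0545], [0.6171, -0.0757]] [0.0219] edge dir [-76.2]
[array([ 0.577, -0.067,  0.08 ])] [[0.952, 0.307, 0.002], [0.307, -0.952, 0.005], [0.004, -0.004, -1.0]] [ 0.59001865 -0.05184131  0.16582639]
```

{"fn": "send_rows", "kwargs": {"increments": [[9.18,[-0.2,1.5,0],[0,0,0]],[9.18,[0,0,0],[0,0,-0.14]],[9.18,[0,0,0],[0,0,-0.14]],[9.18,[0,0,0],[0,0,-0.14]],[9.18,[0,0,0],[0,0,0]]]}}

```text
clock: 2.15
position: [0.5877, -0.0782, 0.1663]
ee_rot: [-2.937, -1.115, 0.001]
force: [-0.2, -0.2, -0.2]
width: 0.997
gripper_force: 0.0
```

Run:
```python
from h import *
import pickle
s=arm.observe();w=arm.camera_params("wrist");im=arm.get_image("wrist")[:,:,::-1];cv2.imwrite("pics/w2.png",im)
pickle.dump(w,open("w2.pkl","wb"));print(s["position"],s["ee_rot"],abs(s["dq"]).max())
uv=proj(w,[.593,-.067,.105],True).round().astype(int)
c=im[uv[1]-45:uv[1]+45,uv[0]-60:uv[0]+60]
c=cv2.resize(c,(800,600),interpolation=2);c=cv2.convertScaleAbs(c,alpha=1.5);cv2.imwrite("pics/w2c.png",c);print("crop origin",uv-[60,45],"x6.667")
```

```text
[ 0.58768556 -0.07822314  0.16634463] [-2.93684399e+00 -1.11512596e+00  1.45544046e-03] 0.1510339901763147
crop origin [186 152] x6.667
```

View pics/w2c.png

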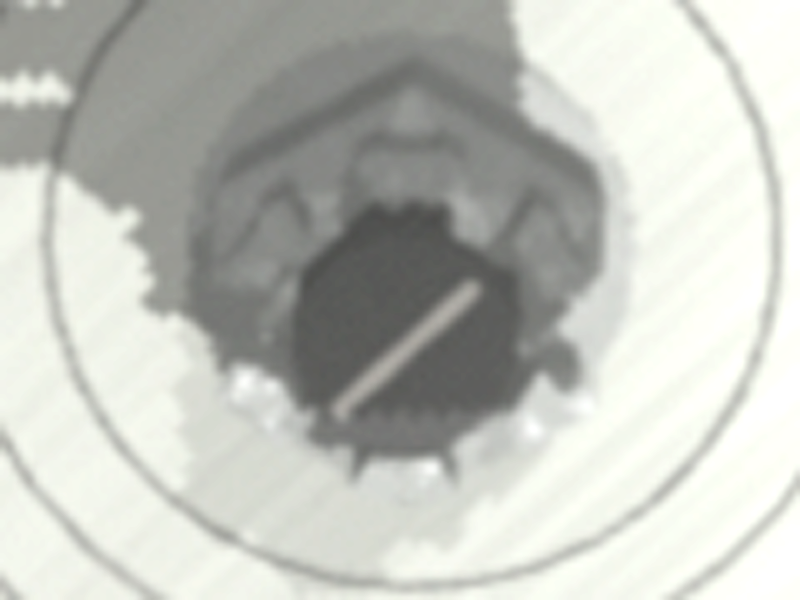

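The hexagon is clear here: lower-edge corners at about (222,172), (413,52) and (598,172) in the crop, with flats left and right, so the jaws line up with it. The white line runs (340,412)–(477,287).

Run:
```python
from h import *
import pickle
w=pickle.load(open("w2.pkl","rb"));o=np.array([186,152]);k=120/800
def X(a,b,z): return onz(w,o+np.array([a,b])*k-.5+.5*k,z,True)[:2]
def ang(p,q): d=q-p;return np.degrees(np.arctan2(d[1],d[0]))
a,b=X(340,412,.117),X(477,287,.117);print("line",a,b,"mid",(a+b)/2,np.linalg.norm(b-a),ang(a,b))
L,T,Rr=X(222,172,.083),X(413,52,.083),X(598,172,.083)
print("bot",L,T,Rr,[np.linalg.norm(L-T),np.linalg.norm(T-Rr),np.linalg.norm(L-Rr)],ang(L,T),ang(T,Rr),ang(L,Rr))
L,T,Rr=X(228,185,.101),X(413,85,.101),X(600,195,.101)
print("top",[np.linalg.norm(L-T),np.linalg.norm(T-Rr),np.linalg.norm(L-Rr)],ang(L,T),ang(T,Rr),ang(L,Rr))
im=cv2.imread("pics/w2.png").max(2)[152:242,186:306]
c=[X((x+.5)/k-.5/1,(y+.5)/k,.117) for y,x in np.argwhere((im<70))if 43<=x<=79 and 30<=y<=62]
c=np.array(c);print("dark",len(c),c.mean(0),np.ptp(c,axis=0))
# disc groove circle (z=.08): points
g=np.array([X(*q,.08) for q in((48,230),(778,230),(413,590),(80,80),(748,80),(120,425),(705,430))])
A=np.c_[2*g,np.ones(len(g))];s=np.linalg.lstsq(A,(g**2).sum(1),rcond=None)[0];print("groove ctr",s[:2],np.sqrt(s[2]+s[0]**2+s[1]**2))
R=Ro.from_rotvec(arm.observe()["ee_rot"]).as_matrix();print("tool y ang",np.degrees(np.arctan2(R[1,1],R[0,1])),R.round(3).tolist(),arm.observe()["position"])
for n,t in(("T",np.array([.593,-.067])),):print((R[:2,:2].T@(t-arm.observe()["position"][:2])))
```

```text
line [ 0.58147355 -0.06765989] [ 0.60268855 -0.06932425] mid [ 0.59208105 -0.06849207] 0.021280181339764614 -4.485773987327235
bot [ 0.58479713 -0.04277332] [ 0.61230025 -0.05071112] [ 0.61622568 -0.07824923] [np.float64(0.028625691857609173), np.float64(0.027816477765918227), np.float64(0.04739507922376505)] -16.09889930192054 -81.88740552064652 -48.461863158481336
top [np.float64(0.02474008579332908), np.float64(0.02541650857681019), np.float64(0.04350689077881684)] -19.760649784444404 -79.44596933738649 -50.04659646659865
dark 742 [ 0.59500641 -0.06539336] [0.0262889  0.02600125]
groove ctr [ 0.59246299 -0.06798329] 0.047503778508650285
tool y ang -48.70756876239534 [[0.751, 0.66, -0.001], [0.66, -0.751, -0.0], [-0.001, -0.0, -1.0]] [ 0.58781745 -0.0780957   0.16643555]
[ 0.011216   -0.00491679]
```

{"fn": "send_rows", "kwargs": {"increments": [[9.18,[1.0,-0.45,2],[0,0,0.02]],[9.18,[0,0,3],[0,0,0]],[7.5,[0,0,2],[0,0,0]],[7.0,[0,0,1.1],[0,0,0]],[7.0,[0,0,0],[0,0,0]]]}}

```text
clock: 2.7
position: [0.5917, -0.0674, 0.0844]
ee_rot: [-2.949, -1.08, 0.004]
force: [0.3, 0.1, -0.3]
width: 0.793
gripper_force: 0.0
```

{"fn": "send_rows", "kwargs": {"force": 4, "increments": [[4.0,[0,0,0],[0,0,0]],[4.0,[0,0,0],[0,0,0]],[4.0,[0,0,0],[0,0,0]],[4.0,[0,0,0],[0,0,0]]]}}

```text
clock: 3.1
position: [0.593, -0.0667, 0.0866]
ee_rot: [2.949, 1.084, 0.001]
force: [-0.4, -0.9, 3.2]
width: 0.5
gripper_force: 4.0
```

Run:
```python
from h import *
s=arm.observe();print(s);R=Ro.from_rotvec(s["ee_rot"]).as_matrix();print("tool y ang",np.degrees(np.arctan2(R[1,1],R[0,1])),s["width"]*91.8)
```

```text
{'clock': 3.1, 'joints': array([ 0.22062319,  0.5550036 , -0.28370846,  1.77825599,  0.19988018,
        0.83552015, -1.02348162]), 'dq': array([ 0.00124408, -0.00193643,  0.00233527, -0.00168393,  0.00672188,
       -0.00275548,  0.00130875]), 'joint_efforts': array([ 2.92263217e-01, -6.59936428e+01, -4.04202953e+00, -2.42930353e+01,
       -8.96367431e-02, -2.93872822e-01,  6.38152077e-02]), 'position': array([ 0.59301429, -0.06673273,  0.08656159]), 'ee_rot': array([2.94861786e+00, 1.08391173e+00, 1.49283527e-03]), 'force': array([-0.43909948, -0.94766192,  3.1700399 ]), 'ft_torque': array([-0.2295642 ,  0.20601577, -0.08099689]), 'gripper_force': 4.00351345539093, 'width': 0.500259512536099}
tool y ang -49.6331607945148 45.92382325081389
```

{"fn": "send_rows", "kwargs": {"force": 60, "increments": [[3.5,[0,0,0],[0,0,0]],[3.5,[0,0,0],[0,0,0]],[3.5,[0,0,0],[0,0,0.02]],[3.5,[0,0,0],[0,0,0.03]],[3.5,[0,0,0],[0,0,0.04]]]}}

```text
clock: 3.6
position: [0.5932, -0.067, 0.0865]
ee_rot: [2.993, 0.951, 0.001]
force: [-1.9, 0.4, 6.1]
width: 0.495
gripper_force: 60.1
```

{"fn": "send_rows", "kwargs": {"increments": [[3.5,[0,0,0],[0,0,0.05]],[3.5,[0,0,0],[0,0,0.05]],[3.5,[0,0,0],[0,0,0.04]],[3.5,[0,0,0],[0,0,0.02]],[3.5,[0,0,0],[0,0,0]]]}}

```text
clock: 4.1
position: [0.5934, -0.0673, 0.0865]
ee_rot: [3.059, 0.709, 0.002]
force: [-0.1, -0.5, 4.5]
width: 0.495
gripper_force: 60.0
```

```bash
cat > st.py <<'E'
from h import *
s=arm.observe();R=Ro.from_rotvec(s["ee_rot"]).as_matrix();print(s["clock"],s["position"].round(4),"tool y ang",np.degrees(np.arctan2(R[1,1],R[0,1])).round(2),(s["width"]*91.8).round(2),s["gripper_force"],s["force"].round(1),s["ft_torque"].round(2),"z",R[:,2].round(4),"j",s["joints"].round(2))
E
python3 st.py
python3 - <<'E'
from h import *
import pickle
w=pickle.load(open("w2.pkl","rb"));im=cv2.imread("pics/w2.png").max(2).astype(float)
# line PCA
c=proj(w,[.5925,-.068,.117],True);ys,xs=np.mgrid[0:384,0:512];m=(np.hypot(xs-c[0],ys-c[1])<13)&(im>62)
n,l=cv2.connectedComponents(m.astype(np.uint8));st=max(range(1,n),key=lambda i:(l==i).sum());ys,xs=np.nonzero(l==st)
Q=np.array([onz(w,(x,y),.117,True)[:2] for x,y in zip(xs,ys)]);wt=im[ys,xs]-45
mu=np.average(Q,axis=0,weights=wt);e,v=np.linalg.eigh(np.cov((Q-mu).T,aweights=wt));d=v[:,1]*np.sign(v[0,1]);print(len(xs),mu,np.sqrt(e),np.degrees(np.arctan2(d[1],d[0])))
E
```

```text
272 [ 0.59158747 -0.07002043] [0.00307246 0.00552305] 1.9297418245380498Traceback (most recent call last):
  File "st.py", line 2, in <module>
    s=arm.observe();R=Ro.from_rotvec(s["ee_rot"]).as_matrix();print(s["clock"],s["position"].round(4),"tool y ang",np.degrees(np.arctan2(R[1,1],R[0,1])).round(2),(s["width"]*91.8).round(2),s["gripper_force"],s["force"].round(1),s["ft_torque"].round(2),"z",R[:,2].round(4),"j",s["joints"].round(2))
                                                                                                                                                                  ^^^^^^^^^^^^^^^^^^^^^^^
AttributeError: 'float' object has no attribute 'round'
```

```bash
sed -i 's/(s\["width"\]\*91.8).round(2)/round(float(s["width"])*91.8,2)/' st.py; python3 st.py
python3 - <<'E'
from h import *
import pickle
w=arm.camera_params("wrist");im=arm.get_image("wrist")[:,:,::-1];cv2.imwrite("pics/w3.png",im);pickle.dump(w,open("w3.pkl","wb"))
g=im.max(2).astype(float)
uv=proj(w,[.5928,-.0675,.11],True).round().astype(int);o=uv-[48,36]
cv2.imwrite("pics/w3c.png",cv2.convertScaleAbs(cv2.resize(im[o[1]:o[1]+72,o[0]:o[0]+96],(800,600),interpolation=2),alpha=1.6));print("origin",o,"x8.333")
def line(w,g,r=11):
    c=proj(w,[.5928,-.0675,.117],True);ys,xs=np.mgrid[0:384,0:512];near=np.hypot(xs-c[0],ys-c[1])<r
    th=np.median(g[near])+20
    n,l=cv2.connectedComponents((near&(g>th)).astype(np.uint8),connectivity=8);st=max(range(1,n),key=lambda i:(l==i).sum());ys,xs=np.nonzero(l==st)
    Q=np.array([onz(w,(x,y),.117,True)[:2] for x,y in zip(xs,ys)]);wt=g[ys,xs]-th+10
    mu=np.average(Q,axis=0,weights=wt);e,v=np.linalg.eigh(np.cov((Q-mu).T,aweights=wt));d=v[:,1]*np.sign(v[0,1]);print(len(xs),mu.round(4),np.sqrt(e),np.degrees(np.arctan2(d[1],d[0])))
line(w,g);line(pickle.load(open("w2.pkl","rb")),cv2.imread("pics/w2.png").max(2).astype(float));line(pickle.load(open("w1.pkl","rb")),cv2.imread("pics/w1.png").max(2).astype(float))
E
```

```text
4.1 [ 0.5934 -0.0673  0.0865] tool y ang -63.9 45.4 60.030285716056824 [-0.1 -0.5  4.5] [-0.21  0.19  0.73] z [ 0.0016 -0.001  -1.    ] j [ 0.18  0.55 -0.22  1.78  0.15  0.83 -1.23]
origin [205 233] x8.333
28 [ 0.5972 -0.0686] [0.00057073 0.00100391] -7.498384841508852
71 [ 0.5928 -0.0683] [0.00061355 0.00491316] -4.6024594582752485
63 [ 0.5929 -0.0683] [0.00056472 0.00494921] -4.9685685570178295
```

View pics/w3c.png

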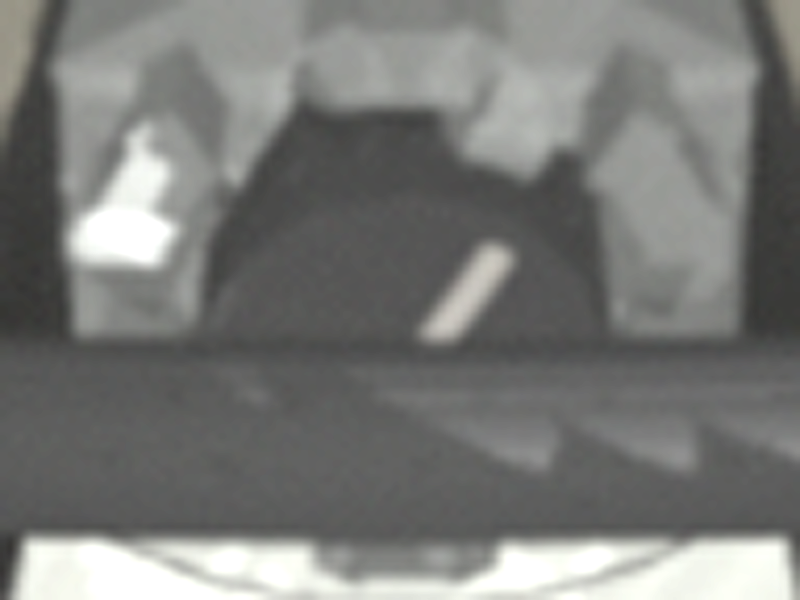

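{"fn": "send_rows", "kwargs": {"increments": [[3.5,[0,0,0],[0,0,0.01]],[3.5,[0,0,0],[0,0,0.007]],[3.5,[0,0,0],[0,0,0]]]}}

```text
clock: 4.45
position: [0.5934, -0.0674, 0.0865]
ee_rot: [3.065, 0.684, 0.002]
force: [-0.8, -0.7, 5.1]
width: 0.493
gripper_force: 60.1
```

```bash
python3 st.py
```

```text
4.45 [ 0.5934 -0.0674  0.0865] tool y ang -64.84 45.21 60.06288528442383 [-0.8 -0.7  5.1] [-0.25  0.14  0.89] z [ 0.0016 -0.001  -1.    ] j [ 0.17  0.55 -0.21  1.78  0.15  0.83 -1.25]
```

Nut is at −64.84°, which matches the hole direction of about −4.8° (mod 60). Releasing and rising to verify.

{"fn": "send_rows", "kwargs": {"force": 5, "increments": [[8.0,[0,0,0],[0,0,0]],[8.0,[0,0,0],[0,0,0]],[8.0,[0,0,-0.5],[0,0,0]],[8.0,[0,0,-3.5],[0,0,0]],[8.0,[0,0,-4],[0,0,0]]]}}

```text
clock: 4.95
position: [0.5915, -0.067, 0.1655]
ee_rot: [-3.066, -0.682, 0.005]
force: [0.7, -0.5, 0.1]
width: 0.855
gripper_force: 0.0
```

{"fn": "send_rows", "kwargs": {"increments": [[8.0,[-1,0,0],[0,0,0]],[8.0,[0,0,0],[0,0,0]],[8.0,[0,0,0],[0,0,0]]]}}

```text
clock: 5.25
position: [0.5831, -0.0715, 0.1652]
ee_rot: [-3.067, -0.681, 0.002]
force: [-0.1, 0.2, 0.3]
width: 0.87
gripper_force: 0.0
```

```bash
python3 st.py;python3 - <<'E'
from h import *
import pickle
w=arm.camera_params("wrist");im=arm.get_image("wrist")[:,:,::-1];cv2.imwrite("pics/w4.png",im);pickle.dump(w,open("w4.pkl","wb"))
uv=proj(w,[.593,-.068,.107],True).round().astype(int);o=uv-[48,36]
cv2.imwrite("pics/w4c.png",cv2.convertScaleAbs(cv2.resize(im[o[1]:o[1]+72,o[0]:o[0]+96],(800,600),interpolation=2),alpha=1.6));print("origin",o,"x8.333")
E
```

```text
5.25 [ 0.5831 -0.0715  0.1652] tool y ang -64.95 79.9 0.0 [-0.1  0.2  0.3] [-0.01 -0.01  0.  ] z [-1.1e-03 -1.0e-04 -1.0e+00] j [ 0.19  0.45 -0.23  1.73  0.12  0.98 -1.21]
origin [206 163] x8.333
```

View pics/w4c.png

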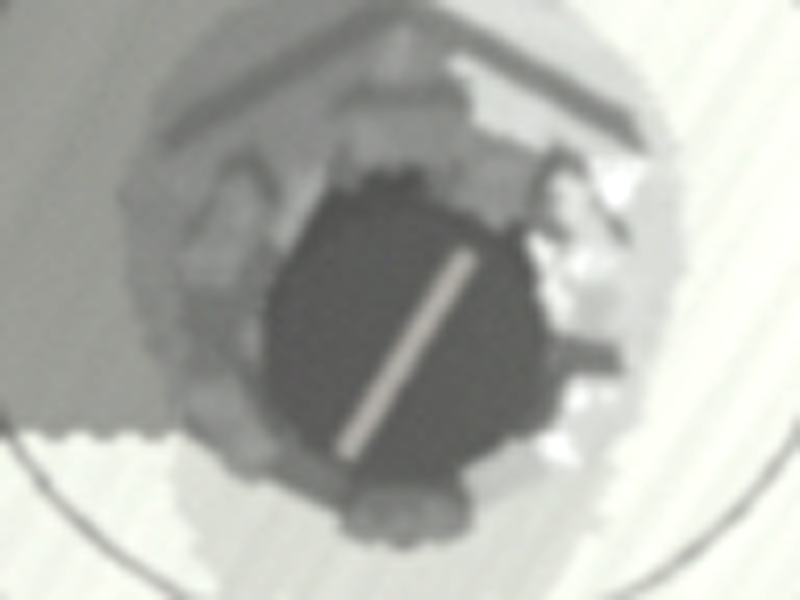

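The line ((347,455)–(467,253) in the crop) points into the slot gaps at both ends, so the slot is aligned with the hole. Now to the pin.

{"fn": "send_rows", "kwargs": {"increments": [[8.0,[0,0,0],[0,0,0.145]],[8.0,[0,0,0],[0,0,0.145]],[8.0,[0,0,0],[0,0,0.145]],[8.0,[-0.7,-4.8,0],[0,0,0]],[8.0,[-0.7,-4.8,0],[0,0,0]]]}}

```text
clock: 5.8
position: [0.5691, 0.0245, 0.1645]
ee_rot: [3.141, -0.002, -0.002]
force: [0.5, 0.8, 0.6]
width: 0.87
gripper_force: 0.0
```

{"fn": "send_rows", "kwargs": {"increments": [[6.0,[-0.8,-4.8,0],[0,0,0]],[6.0,[-0.8,-4.8,0],[0,0,0]],[6.0,[-0.8,-4.8,0],[0,0,0]],[6.0,[-0.8,-4.8,0],[0,0,0]],[6.0,[-0.7,-4.8,0],[0,0,0]]]}}

```text
clock: 6.3
position: [0.5287, 0.2664, 0.1646]
ee_rot: [3.141, 0.005, -0.002]
force: [1.6, 0.2, -0.6]
width: 0.652
gripper_force: 0.0
```

{"fn": "send_rows", "kwargs": {"increments": [[4.0,[0,0,2.5],[0,0,0]],[4.0,[0,0,2.5],[0,0,0]],[4.0,[0,0,0],[0,0,0]],[4.0,[0,0,0],[0,0,0]]]}}

```text
clock: 6.7
position: [0.5294, 0.2642, 0.1151]
ee_rot: [3.14, 0.004, -0.003]
force: [0.1, -0.3, 1.6]
width: 0.438
gripper_force: 0.0
```

```bash
python3 st.py;python3 - <<'E'
from h import *
import pickle
w=arm.camera_params("wrist");im=arm.get_image("wrist")[:,:,::-1];cv2.imwrite("pics/w5.png",im);pickle.dump(w,open("w5.pkl","wb"))
uv=proj(w,[.55,.267,.02],True).round().astype(int);o=np.maximum(uv-[80,60],0);print(uv)
cv2.imwrite("pics/w5c.png",cv2.resize(im[o[1]:o[1]+120,o[0]:o[0]+160],(800,600),interpolation=2));print("origin",o,"x5")
E
```

```text
6.7 [0.5294 0.2642 0.1151] tool y ang -89.85 40.2 0.0 [ 0.1 -0.3  1.6] [0.05 0.01 0.04] z [-0.002  -0.0011 -1.    ] j [-0.42  0.51 -0.19  1.77  0.12  0.88 -2.23]
[251 175]
origin [171 115] x5
```

View pics/w5c.png

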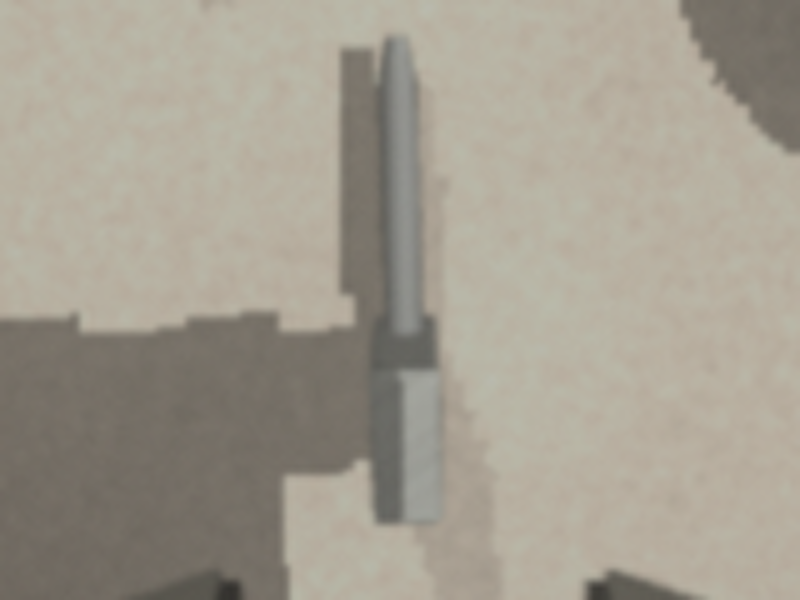

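The picture shows the pin clearly. The block's top face spans crop (374–440, 370–522), partly in shadow. The shank runs from (404,333) to its tip at (397,38).

Run:
```python
from h import *
import pickle
w=pickle.load(open("w5.pkl","rb"))
def X(a,b,z): return onz(w,np.array([171,115])+np.array([a,b])/5-.4,z,True)[:2]
fl,fr,rl,rr=[X(*q,.038) for q in((374,370),(437,370),(376,522),(440,522))];print(fl,fr,rl,rr,"ctr",(fl+fr+rl+rr)/4,np.linalg.norm(fl-rl),np.linalg.norm(fl-fr))
f,r=(fl+fr)/2,(rl+rr)/2;print("block ang",np.degrees(np.arctan2(*(f-r)[::-1])))
t,b=X(397,38,.012),X(404,333,.012);print("tip",t,"base",b,np.linalg.norm(t-b),np.degrees(np.arctan2(*(t-b)[::-1])))
a=(t-b)/np.linalg.norm(t-b);print("origin from tip",t-a*.067,"from base",b-a*.014)
```

```text
[0.54269036 0.27109699] [0.54271191 0.26070545] [0.51556578 0.27091698] [0.51558927 0.25997827] ctr [0.52913933 0.26567442] 0.02712518400367268 0.010391564856754345
block ang 0.9580860902238575
tip [0.59530928 0.26754642] base [0.5418745 0.2662563] 0.05345035458831213 1.383066708410799
origin from tip [0.5283288  0.26592926] from base [0.52787858 0.26591839]
```

{"fn": "send_rows", "kwargs": {"increments": [[4.0,[-0.4,-0.2,3.5],[0,0,-0.02]],[4.0,[0,0,3.5],[0,0,0]],[4.0,[0,0,2.5],[0,0,0]],[4.0,[0,0,1.3],[0,0,0]],[4.0,[0,0,0],[0,0,0]]]}}

```text
clock: 7.25
position: [0.5256, 0.2661, 0.0071]
ee_rot: [3.141, 0.035, -0.002]
force: [-0.3, -0.7, 0.5]
width: 0.438
gripper_force: 0.0
```

```bash
python3 st.py
```

```text
7.25 [0.5256 0.2661 0.0071] tool y ang -88.73 40.24 0.0 [-0.3 -0.7  0.5] [0.07 0.01 0.05] z [-1.2e-03 -9.0e-04 -1.0e+00] j [-0.44  0.65 -0.17  1.85  0.17  0.66 -2.26]
```

{"fn": "send_rows", "kwargs": {"force": 20, "increments": [[0.5,[0,0,0],[0,0,0]],[0.5,[0,0,0],[0,0,0]],[0.5,[0,0,0],[0,0,0]],[0.5,[0,0,0],[0,0,0]],[0.5,[0,0,0],[0,0,0]]]}}

```text
clock: 7.75
position: [0.5263, 0.2667, 0.0086]
ee_rot: [-3.141, -0.035, -0.002]
force: [-1.0, -1.2, 6.6]
width: 0.128
gripper_force: 20.0
```

```bash
python3 st.py
```

```text
7.75 [0.5263 0.2667 0.0086] tool y ang -88.71 11.75 19.998586177825928 [-1.  -1.2  6.6] [-0.17  0.25 -0.  ] z [ 1.1e-03  5.0e-04 -1.0e+00] j [-0.44  0.64 -0.17  1.85  0.17  0.66 -2.26]
```

Pin gripped square (11.75 mm opening). Lifting and carrying it to the robot side of the wheel, in line with the hole.

{"fn": "send_rows", "kwargs": {"increments": [[0.5,[0,0,-1],[0,0,0]],[0.5,[0,0,-4],[0,0,0]],[0.5,[0,0,-5],[0,0,0]],[0.5,[0,0,-5],[0,0,0]],[0.5,[0,0,0],[0,0,0.106]]]}}

```text
clock: 8.25
position: [0.5291, 0.2689, 0.1656]
ee_rot: [-3.132, 0.131, -0.015]
force: [1.2, 1.1, -0.6]
width: 0.127
gripper_force: 20.0
```

{"fn": "send_rows", "kwargs": {"increments": [[0.5,[-0.2,2.5,0],[0,0,0]],[0.5,[-0.2,4.2,0],[0,0,0]],[0.5,[-0.2,4.6,0],[0,0,0]],[0.5,[-0.2,4.6,0],[0,0,0]],[0.5,[-0.2,4.6,0],[0,0,0]]]}}

```text
clock: 8.75
position: [0.4981, 0.0615, 0.1584]
ee_rot: [-3.139, 0.13, -0.001]
force: [1.5, -0.0, -1.5]
width: 0.13
gripper_force: 20.0
```

{"fn": "send_rows", "kwargs": {"increments": [[0.5,[-0.2,4.6,0],[0,0,0]],[0.5,[-0.2,4.2,0],[0,0,0]],[0.5,[0,2.6,0],[0,0,0]],[0.5,[0,0.8,0],[0,0,0]],[0.5,[0,0,0],[0,0,0]]]}}

```text
clock: 9.25
position: [0.4845, -0.059, 0.1581]
ee_rot: [3.139, -0.134, 0.001]
force: [-0.3, 0.6, 0.1]
width: 0.13
gripper_force: 20.0
```

```bash
python3 st.py
```

```text
9.25 [ 0.4845 -0.059   0.1581] tool y ang -94.9 11.96 19.99727725982666 [-0.3  0.6  0.1] [ 0.04 -0.   -0.01] z [ 4.e-04 -1.e-04 -1.e+00] j [ 0.1   0.3  -0.11  1.98  0.04  0.87 -1.69]
```

{"fn": "send_rows", "kwargs": {"increments": [[0.5,[0,0,3],[0,0,0]],[0.5,[0,0,2],[0,0,0]],[0.5,[0,0,0.6],[0,0,0]],[0.5,[0,0,0],[0,0,0]],[0.5,[0,0,0],[0,0,0]]]}}

```text
clock: 9.75
position: [0.4853, -0.0573, 0.1025]
ee_rot: [-3.139, 0.129, -0.002]
force: [-0.5, 0.1, -0.6]
width: 0.129
gripper_force: 20.0
```

```bash
python3 st.py;python3 - <<'E'
from h import *
import pickle
w=arm.camera_params("wrist");im=arm.get_image("wrist")[:,:,::-1];s=arm.get_image("scene")[:,:,::-1]
cv2.imwrite("pics/w6.png",im);cv2.imwrite("pics/s6.png",s);pickle.dump(w,open("w6.pkl","wb"))
uv=proj(w,[.565,-.066,.105],True).round().astype(int);o=uv-[64,72];print("wrist origin",o,"x6.25 (right: y0)")
p=arm.camera_params("scene");vs=proj(p,[.57,-.067,.105]).round().astype(int);q=vs-[40,45];print("scene",q,"x10")
A=cv2.resize(im[max(o[1],0):o[1]+96,o[0]:o[0]+80][:, :],(500,600),interpolation=2)
B=cv2.resize(s[vs[1]-40:vs[1]+40,vs[0]-20:vs[0]+20],(300,600),interpolation=2)
cv2.imwrite("pics/c6.png",np.hstack([A,B]))
E
```

```text
9.75 [ 0.4853 -0.0573  0.1025] tool y ang -94.69 11.87 19.99724507331848 [-0.5  0.1 -0.6] [ 0.09 -0.02  0.04] z [ 1.e-03  3.e-04 -1.e+00] j [ 0.09  0.37 -0.11  2.04  0.06  0.73 -1.7 ]
wrist origin [195  37] x6.25 (right: y0)
scene [167 134] x10
```

View pics/c6.png

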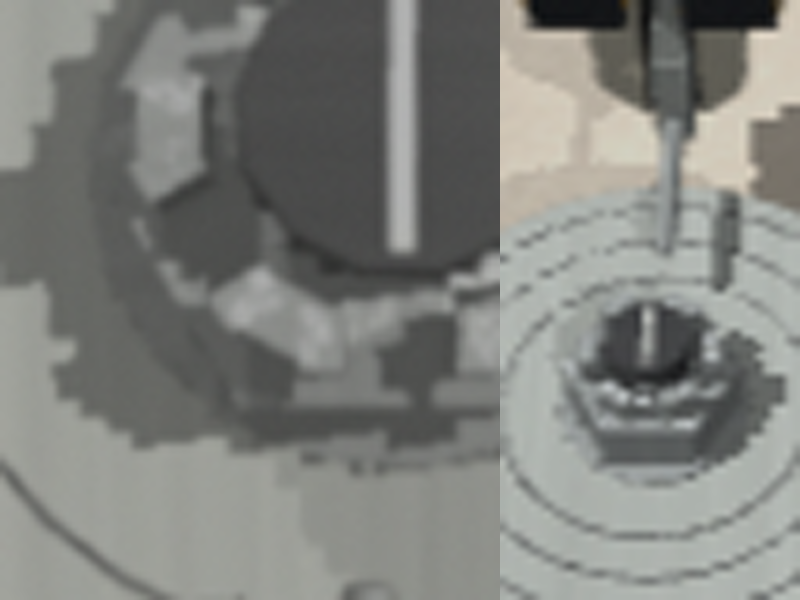

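Left (wrist): the spindle's white line is at crop column 400, the slot on this side is at about (422,350), and the pin tip is at (370,592). So the pin sits a few mm to the left, partly because the arm had not settled. Right (scene): the pin points at the nut. Measuring the offset once it settles.

{"fn": "send_rows", "kwargs": {"increments": [[0.5,[0,0,0],[0,0,0]],[0.5,[0,0,0],[0,0,0]],[0.5,[0,0,0],[0,0,0]]]}}

```text
clock: 10.15
position: [0.4848, -0.0583, 0.102]
ee_rot: [3.139, -0.131, 0.001]
force: [0.2, -0.7, -0.1]
width: 0.127
gripper_force: 20.0
```

```bash
cat > m.py <<'E'
from h import *
import pickle
exec(open("st.py").read())
w=arm.camera_params("wrist");im=arm.get_image("wrist")[:,:,::-1];cv2.imwrite("pics/w7.png",im);g=im.max(2).astype(float)
c=-np.array(w["R"]).T@w["t"];pos=s["position"]
T=lambda X:R.T@(np.asarray(X)-pos)
u=proj(w,[.5925,-.068,.117],True);ys,xs=np.mgrid[0:384,0:512];near=np.hypot(xs-u[0],ys-u[1])<19
m=near&(g>np.median(g[near])+35)
n,l,st,ce=cv2.connectedComponentsWithStats(m.astype(np.uint8));i=min(range(1,n),key=lambda i:np.hypot(*(ce[i]-u)) if st[i,4]>25 else 1e9)
yy,xx=np.nonzero(l==i);Q=np.array([onz(w,(a,b),.117,True) for a,b in zip(xx,yy)]);mu=Q.mean(0);e,v=np.linalg.eigh(np.cov(Q[:,:2].T));d=v[:,1]*np.sign(v[0,1])
print("line",len(xx),mu.round(4),"tool",T(mu).round(4),"ang",np.degrees(np.arctan2(d[1],d[0])).round(2),"len",(np.sqrt(e)*3.46).round(4))
# expected tip & shank: rows profile below slot
tip=pos+R@np.array([.069,0,-.0034]);ut=proj(w,tip,True);print("expected tip px",ut.round(1))
o=(int(ut[0])-30,int(ut[1])-35);cr=im[o[1]:o[1]+70,o[0]:o[0]+60];cv2.imwrite("pics/tip.png",cv2.resize(cr,(514,600),interpolation=2));print("tip crop origin",o,"x8.57")
E
python3 m.py
```

```text
10.15 [ 0.4848 -0.0583  0.102 ] tool y ang -94.79 11.7 19.997246861457825 [ 0.2 -0.7 -0.1] [ 0.03  0.07 -0.02] z [ 5.e-04 -1.e-04 -1.e+00] j [ 0.09  0.37 -0.11  2.04  0.06  0.73 -1.7 ]
line 153 [ 0.5926 -0.0682  0.117 ] tool [ 0.1083  0.0009 -0.0149] ang -4.92 len [0.0018 0.019 ]
expected tip px [254.5 130.4]
tip crop origin (224, 95) x8.57
```

View pics/tip.png

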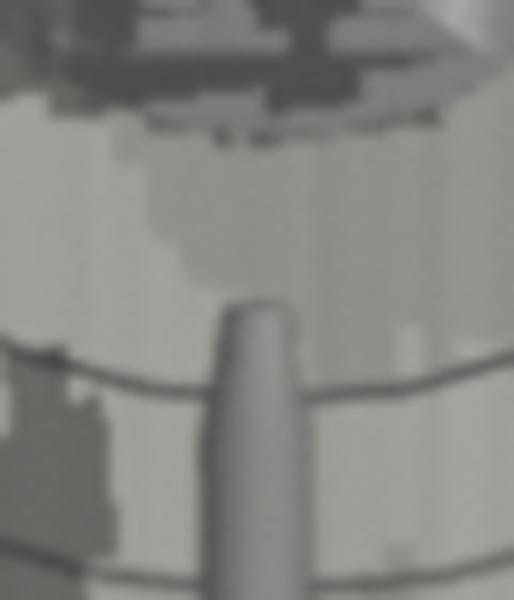

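{"fn": "send_rows", "kwargs": {"increments": [[0.5,[0.5,0.06,0],[0,0,0]],[0.5,[0.5,0,0],[0,0,0]],[0.5,[0.4,0,0],[0,0,0]],[0.5,[0,0,0],[0,0,0]],[0.5,[0,0,0],[0,0,0]]]}}

```text
clock: 10.7
position: [0.4986, -0.0599, 0.1016]
ee_rot: [3.139, -0.131, -0.0]
force: [-0.5, -0.6, -1.3]
width: 0.128
gripper_force: 20.0
```

```bash
python3 m.py
```

```text
10.7 [ 0.4986 -0.0599  0.1016] tool y ang -94.78 11.72 19.997181594371796 [-0.5 -0.6 -1.3] [ 0.03  0.01 -0.01] z [-2.e-04  0.e+00 -1.e+00] j [ 0.09  0.39 -0.1   2.01  0.06  0.74 -1.7 ]
line 165 [ 0.5926 -0.0681  0.117 ] tool [ 0.0944  0.0003 -0.0154] ang -4.15 len [0.0021 0.0182]
expected tip px [254.4 130.5]
tip crop origin (224, 95) x8.57
```

{"fn": "send_rows", "kwargs": {"increments": [[0.5,[0.2,0.03,-0.04],[0,0,0]],[0.5,[0.3,0,0],[0,0,0]],[0.5,[0.3,0,0],[0,0,0]],[0.5,[0.2,0,0],[0,0,0]],[0.5,[0.2,0,0],[0,0,0]]]}}

```text
clock: 11.25
position: [0.5107, -0.0613, 0.1021]
ee_rot: [3.139, -0.131, -0.0]
force: [0.3, 0.4, -0.2]
width: 0.131
gripper_force: 20.0
```

```bash
python3 st.py
```

```text
11.25 [ 0.5107 -0.0613  0.1021] tool y ang -94.77 12.06 19.99733716249466 [ 0.3  0.4 -0.2] [0.02 0.   0.04] z [-0. -0. -1.] j [ 0.09  0.41 -0.1   1.98  0.06  0.76 -1.7 ]
```

{"fn": "send_rows", "kwargs": {"increments": [[0.5,[0.2,0,0],[0,0,0]],[0.5,[0.2,0,0],[0,0,0]],[0.5,[0.2,0,0],[0,0,0]],[0.5,[0.2,0,0],[0,0,0]],[0.5,[0.2,0,0],[0,0,0]]]}}

```text
clock: 11.75
position: [0.5206, -0.0621, 0.1021]
ee_rot: [3.139, -0.131, 0.0]
force: [-0.4, 0.2, -0.5]
width: 0.131
gripper_force: 20.0
```

```bash
python3 st.py
```

```text
11.75 [ 0.5206 -0.0621  0.1021] tool y ang -94.77 11.99 19.997218251228333 [-0.4  0.2 -0.5] [0.02 0.02 0.01] z [ 0.e+00 -1.e-04 -1.e+00] j [ 0.09  0.42 -0.1   1.96  0.06  0.77 -1.69]
```

{"fn": "send_rows", "kwargs": {"increments": [[0.5,[0.3,0,0],[0,0,0]],[0.5,[0.3,0,0],[0,0,0]],[0.5,[0.3,0,0],[0,0,0]],[0.5,[0.3,0,0],[0,0,0]],[0.5,[0.3,0,0],[0,0,0]]]}}

```text
clock: 12.25
position: [0.5356, -0.0634, 0.1021]
ee_rot: [3.139, -0.131, -0.0]
force: [-0.5, -0.5, -0.1]
width: 0.134
gripper_force: 20.0
```

```bash
python3 st.py
```

```text
12.25 [ 0.5356 -0.0634  0.1021] tool y ang -94.77 12.32 19.997176229953766 [-0.5 -0.5 -0.1] [ 0.04  0.02 -0.02] z [-0. -0. -1.] j [ 0.09  0.44 -0.1   1.92  0.06  0.78 -1.69]
```

{"fn": "send_rows", "kwargs": {"increments": [[0.5,[0.3,0,0],[0,0,0]],[0.5,[0.3,0,0],[0,0,0]],[0.5,[0.3,0,0],[0,0,0]],[0.5,[0.2,0,0],[0,0,0]],[0.5,[0.2,0,0],[0,0,0]]]}}

```text
clock: 12.75
position: [0.5485, -0.0644, 0.1021]
ee_rot: [3.139, -0.131, -0.0]
force: [0.2, -0.4, -0.0]
width: 0.131
gripper_force: 20.0
```

{"fn": "send_rows", "kwargs": {"increments": [[0.5,[0.1,0,0],[0,0,0]],[0.5,[0.1,0,0],[0,0,0]],[0.5,[0.1,0,0],[0,0,0]],[0.5,[0,0,0],[0,0,0]]]}}

```text
clock: 13.15
position: [0.5514, -0.0647, 0.1021]
ee_rot: [3.139, -0.131, 0.0]
force: [0.5, 0.3, -0.3]
width: 0.13
gripper_force: 20.0
```

```bash
python3 st.py
```

```text
13.15 [ 0.5514 -0.0647  0.1021] tool y ang -94.77 11.98 19.997252225875854 [ 0.5  0.3 -0.3] [0.01 0.02 0.07] z [ 1.e-04 -1.e-04 -1.e+00] j [ 0.09  0.46 -0.09  1.88  0.06  0.8  -1.69]
```

Still free, with about 2 mm left. Creeping until contact.

{"fn": "send_rows", "kwargs": {"increments": [[0.5,[0.05,0,0],[0,0,0]],[0.5,[0.05,0,0],[0,0,0]],[0.5,[0.05,0,0],[0,0,0]],[0.5,[0,0,0],[0,0,0]]]}}

```text
clock: 13.55
position: [0.5529, -0.0648, 0.1021]
ee_rot: [3.139, -0.131, 0.0]
force: [-0.1, 0.6, -1.1]
width: 0.127
gripper_force: 20.0
```

{"fn": "send_rows", "kwargs": {"increments": [[0.5,[0.05,0,0],[0,0,0]],[0.5,[0,0,0],[0,0,0]]]}}

```text
clock: 13.75
position: [0.553, -0.0648, 0.1021]
ee_rot: [3.139, -0.131, -0.001]
force: [-1.3, 0.8, 1.2]
width: 0.13
gripper_force: 20.0
```

{"fn": "send_rows", "kwargs": {"increments": [[0.5,[0.05,0,0],[0,0,0]],[0.5,[0,0,0],[0,0,0]]]}}

```text
clock: 13.95
position: [0.553, -0.0648, 0.1019]
ee_rot: [3.139, -0.131, -0.002]
force: [-3.8, 0.1, 1.8]
width: 0.127
gripper_force: 20.0
```

{"fn": "send_rows", "kwargs": {"increments": [[0.5,[0.03,0,0.04],[0,0,0]],[0.5,[0,0,0.04],[0,0,0]],[0.5,[0,0,0],[0,0,0]]]}}

```text
clock: 14.25
position: [0.5531, -0.0648, 0.1011]
ee_rot: [3.139, -0.131, -0.003]
force: [-5.4, 1.0, 3.5]
width: 0.13
gripper_force: 20.0
```

```bash
python3 st.py
```

```text
14.25 [ 0.5531 -0.0648  0.1011] tool y ang -94.77 11.95 19.998002350330353 [-5.4  1.   3.5] [0.17 1.25 0.07] z [-0.0019 -0.     -1.    ] j [ 0.09  0.47 -0.09  1.88  0.06  0.8  -1.69]
```

{"fn": "send_rows", "kwargs": {"increments": [[1.6,[0,0,0],[0,0,0]],[2.5,[0,0,0],[0,0,0]],[3.5,[0,0,0],[0,0,0]],[4.0,[-0.3,0,0],[0,0,0]],[4.0,[0,0,-1],[0,0,0]]]}}

```text
clock: 14.75
position: [0.5499, -0.0646, 0.1106]
ee_rot: [3.139, -0.131, -0.004]
force: [0.1, -1.0, -0.1]
width: 0.428
gripper_force: 0.0
```

{"fn": "send_rows", "kwargs": {"increments": [[4.0,[0,0,-4],[0,0,0]],[4.0,[0,0,-4],[0,0,0]],[4.0,[-1,0,0],[0,0,0]],[4.0,[0,0,0],[0,0,0]],[4.0,[0,0,0],[0,0,0]]]}}

```text
clock: 15.25
position: [0.5407, -0.0638, 0.1911]
ee_rot: [3.139, -0.131, -0.001]
force: [0.1, 0.9, -0.6]
width: 0.436
gripper_force: 0.0
```

```bash
python3 st.py;python3 - <<'E'
from h import *
w=arm.camera_params("wrist");im=arm.get_image("wrist")[:,:,::-1];s=arm.get_image("scene")[:,:,::-1]
uv=proj(w,[.58,-.067,.105],True).round().astype(int);y0=max(uv[1]-54,0)
A=cv2.resize(im[y0:y0+108,uv[0]-45:uv[0]+45],(500,600),interpolation=2)
vs=proj(arm.camera_params("scene"),[.58,-.067,.105]).round().astype(int)
B=cv2.resize(s[vs[1]-40:vs[1]+40,vs[0]-20:vs[0]+20],(300,600),interpolation=2)
cv2.imwrite("pics/c8.png",np.hstack([A,B]));cv2.imwrite("pics/w8.png",im);cv2.imwrite("pics/s8.png",s);print(uv,y0)
print(proj(w,[.5925-.023,-.068+.002,.1315],True)-[uv[0]-45,y0])
E
```

```text
15.25 [ 0.5407 -0.0638  0.1911] tool y ang -94.77 40.04 0.0 [ 0.1  0.9 -0.6] [0.02 0.04 0.05] z [-5.e-04 -1.e-04 -1.e+00] j [ 0.1   0.34 -0.1   1.81  0.04  0.99 -1.67]
[254 155] 101
[44.66554724 74.56805952]
```

View pics/c8.png

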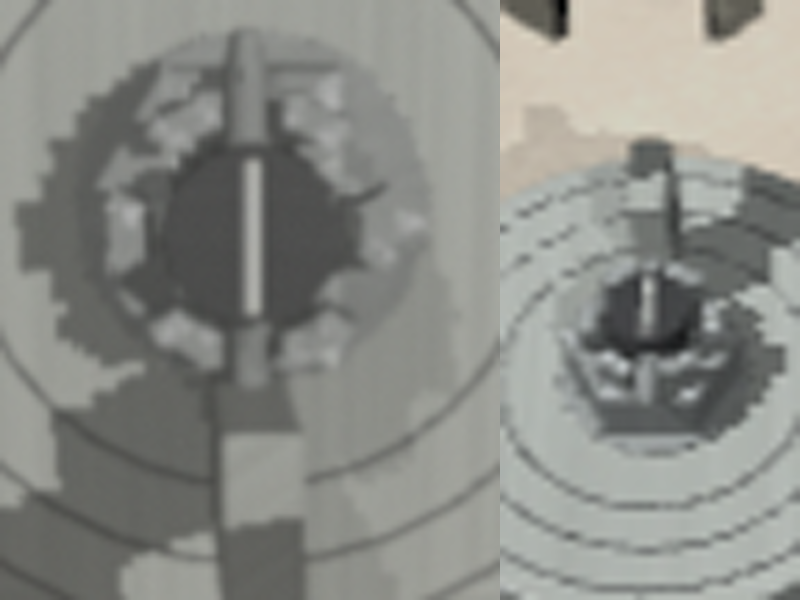

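The pin passes through slot and hole, with its tip out on the far side at crop (245,32). The block's front top edge is at (262,432). Checking how far home it sits against where these points should project.

Run:
```python
from h import *
w=arm.camera_params("wrist");o=np.array([254-45,101])
C=np.array([.5925,-.068]);d=np.array([.9965,-.0837])
f=lambda r,z:((proj(w,[*(C+d*r),z],True)-o)*5.556).round(0)
for r in(30,29,28):
  for z in(.1045,.1055,.107): print("tip",r,z,f(r/1000,z))
for r in(-23,-24,-25): print("front top",r,f(r/1000,.1305),f(r/1000,.1315)," rear top",f(r/1000-.028,.1305))
print("spindle line ends",f(.0095,.117),f(-.0095,.117),"nut flat top edge",f(-.023,.101),f(.023,.101))
```

```text
tip 30 0.1045 [249.  18.]
tip 30 0.1055 [249.  18.]
tip 30 0.107 [249.  18.]
tip 29 0.1045 [249.  24.]
tip 29 0.1055 [249.  24.]
tip 29 0.107 [249.  25.]
tip 28 0.1045 [249.  31.]
tip 28 0.1055 [249.  31.]
tip 28 0.107 [249.  31.]
front top -23 [249. 413.] [249. 415.]  rear top [249. 606.]
front top -24 [249. 420.] [249. 422.]  rear top [249. 612.]
front top -25 [249. 427.] [249. 429.]  rear top [249. 619.]
spindle line ends [249. 164.] [249. 297.] nut flat top edge [248. 366.] [249.  64.]
```

The pin is in. Correcting by the spindle line, the block sits 0.8–1.5 mm off the flat, probably from sag at release. I'll nudge it home from behind with shut fingers.

{"fn": "send_rows", "kwargs": {"force": 20, "increments": [[0,[-2,0,0],[0,0,0]],[0,[-2,0,0],[0,0,0]],[0,[0,0,0],[0,0,0]],[0,[0,0,3],[0,0,0]],[0,[0,0,3],[0,0,0]]]}}

```text
clock: 15.85
position: [0.5025, -0.0605, 0.1309]
ee_rot: [3.139, -0.131, 0.003]
force: [0.3, 0.0, -0.8]
width: 0.046
gripper_force: 0.0
```

{"fn": "send_rows", "kwargs": {"increments": [[0,[0,0,2.5],[0,0,0]],[0,[0,0,0.6],[0,0,0]],[0,[1,0,0],[0,0,0]],[0,[0.6,0,0],[0,0,0]],[0,[0,0,0],[0,0,0]]]}}

```text
clock: 16.35
position: [0.5197, -0.0619, 0.1016]
ee_rot: [-3.139, 0.131, -0.005]
force: [-0.2, -0.4, -0.9]
width: 0.006
gripper_force: 0.0
```

```bash
python3 st.py
```

```text
16.35 [ 0.5197 -0.0619  0.1016] tool y ang -94.78 0.58 0.0 [-0.2 -0.4 -0.9] [ 0.03 -0.02  0.  ] z [ 3.2e-03 -1.0e-04 -1.0e+00] j [ 0.09  0.42 -0.1   1.96  0.06  0.76 -1.7 ]
```

{"fn": "send_rows", "kwargs": {"increments": [[0,[0.2,0,0],[0,0,0]],[0,[0.2,0,0],[0,0,0]],[0,[0.2,0,0],[0,0,0]],[0,[0.1,0,0],[0,0,0]],[0,[0,0,0],[0,0,0]]]}}

```text
clock: 16.85
position: [0.5243, -0.0624, 0.1004]
ee_rot: [3.139, -0.131, 0.0]
force: [0.8, -0.1, -0.4]
width: 0.008
gripper_force: 0.0
```

{"fn": "send_rows", "kwargs": {"increments": [[0,[0.1,0,0],[0,0,0]],[0,[0.1,0,0],[0,0,0]],[0,[0,0,0],[0,0,0]]]}}

```text
clock: 17.15
position: [0.5263, -0.0626, 0.1003]
ee_rot: [3.139, -0.131, 0.0]
force: [0.2, -0.1, 0.2]
width: 0.003
gripper_force: 0.0
```

{"fn": "send_rows", "kwargs": {"increments": [[0,[0.1,0,0],[0,0,0]],[0,[0,0,0],[0,0,0]]]}}

```text
clock: 17.35
position: [0.5271, -0.0626, 0.1003]
ee_rot: [3.139, -0.131, -0.0]
force: [-0.1, 0.4, 0.1]
width: 0.003
gripper_force: 0.3
```

{"fn": "send_rows", "kwargs": {"increments": [[0,[0.1,0,0],[0,0,0]],[0,[0,0,0],[0,0,0]]]}}

```text
clock: 17.55
position: [0.5282, -0.0627, 0.1003]
ee_rot: [3.139, -0.131, -0.0]
force: [-1.0, 0.3, 1.2]
width: 0.007
gripper_force: 0.5
```

{"fn": "send_rows", "kwargs": {"increments": [[0,[0.08,0,0],[0,0,0]],[0,[0,0,0],[0,0,0]]]}}

```text
clock: 17.75
position: [0.5288, -0.0628, 0.1003]
ee_rot: [3.139, -0.131, -0.001]
force: [-1.4, 0.4, 2.2]
width: 0.005
gripper_force: 0.9
```

{"fn": "send_rows", "kwargs": {"increments": [[0,[0.08,0,0],[0,0,0]],[0,[0,0,0],[0,0,0]]]}}

```text
clock: 17.95
position: [0.529, -0.0629, 0.1002]
ee_rot: [3.139, -0.131, -0.003]
force: [-5.6, -0.1, 4.2]
width: 0.006
gripper_force: 2.6
```

{"fn": "send_rows", "kwargs": {"increments": [[0,[0.05,0,0],[0,0,0]],[0,[0,0,0],[0,0,0]]]}}

```text
clock: 18.15
position: [0.529, -0.0629, 0.1001]
ee_rot: [3.139, -0.131, -0.004]
force: [-6.0, 0.7, 5.2]
width: 0.006
gripper_force: 3.5
```

```bash
python3 st.py
```

```text
18.15 [ 0.529  -0.0629  0.1001] tool y ang -94.78 0.53 3.498794138431549 [-6.   0.7  5.2] [ 0.08  1.39 -0.05] z [-0.0025 -0.     -1.    ] j [ 0.09  0.44 -0.1   1.93  0.06  0.78 -1.69]
```

Seated: travel stopped at x=0.529 with 6 N. Backing straight off and looking.

{"fn": "send_rows", "kwargs": {"increments": [[0,[-0.1,0,0],[0,0,0]],[0,[-0.3,0,0],[0,0,0]],[0,[-1,0,0],[0,0,0]],[0,[-1.5,0,0],[0,0,0]],[0,[0,0,-3],[0,0,0]]]}}

```text
clock: 18.65
position: [0.4967, -0.0603, 0.1276]
ee_rot: [3.139, -0.13, -0.012]
force: [1.4, -0.7, 0.0]
width: -0.0
gripper_force: 0.0
```

{"fn": "send_rows", "kwargs": {"increments": [[0,[1.5,0,-4],[0,0,0]],[0,[2.5,0,-2],[0,0,0]],[0,[0,0,0],[0,0,0]],[0,[0,0,0],[0,0,0]],[0,[0,0,0],[0,0,0]]]}}

```text
clock: 19.15
position: [0.5397, -0.0637, 0.1892]
ee_rot: [3.139, -0.131, -0.003]
force: [-0.3, -0.7, 0.1]
width: 0.005
gripper_force: 0.0
```

```bash
python3 st.py;python3 - <<'E'
from h import *
w=arm.camera_params("wrist");im=arm.get_image("wrist")[:,:,::-1];s=arm.get_image("scene")[:,:,::-1];t=arm.get_image("top")[:,:,::-1]
uv=proj(w,[.58,-.067,.105],True).round().astype(int);o=np.array([uv[0]-45,max(uv[1]-54,0)])
A=cv2.resize(im[o[1]:o[1]+108,o[0]:o[0]+90],(500,600),interpolation=2)
B=np.vstack([cv2.resize(t[90:310,100:400],(300,220)),cv2.resize(s[90:310,100:400],(300,220)),np.zeros((160,300,3),np.uint8)])
cv2.imwrite("pics/c9.png",np.hstack([A,B]))
C=np.array([.5925,-.068]);d=np.array([.9965,-.0837])
f=lambda r,z:((proj(w,[*(C+d*r),z],True)-o)*5.556).round(0)
print("tip30",f(.03,.1055),"front top -23",f(-.023,.131),"centre",f(0,.117),"per mm",f(.001,.117)-f(0,.117))
E
```

```text
19.15 [ 0.5397 -0.0637  0.1892] tool y ang -94.77 0.49 0.0 [-0.3 -0.7  0.1] [0.05 0.03 0.04] z [-0.0022 -0.     -1.    ] j [ 0.1   0.35 -0.1   1.81  0.04  0.99 -1.68]
tip30 [249.  10.] front top -23 [249. 408.] centre [249. 225.] per mm [ 0. -7.]
```

View pics/c9.png

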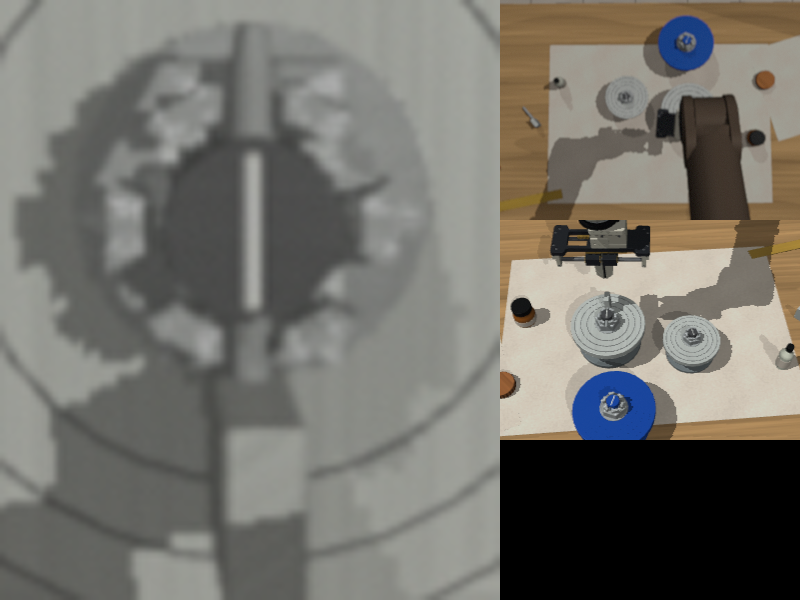

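The pin settles to the same place after the nudge: its tip is out at (250,26) and the block is against the flat with only the sag the hole's play allows. The jar, bottle and disc are untouched and the arm is clear.

```bash
python3 -c "
from cell import arm
print(arm.sign_off())"
```

```text
the job is handed in; nothing more can be done
None
```

I tightened the nut about 15° clockwise to the next slot, pushed the pin through slot and hole until its block met the nut, and let go; released, it sags about 1 mm in the hole's play, and the job was handed in at 19 s with the jar, bottle and disc untouched.

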